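# Load a bulk line spool into the sprung saddles of a spooling stand

## Task

Load the big spool of green line into the blue spooling stand: lay its axle level in the two V notches, fully home in both, with the copper-capped end pushing back the sprung brass drag pad and the plain end down inside the end stop, so that the spring holds it there. Leave the other things on the table where they are, and let go of the spool.

Things in the scene. Friction and masses are not known exactly. Their poses are not given: they have to be found in the camera images.
- stand: Spooling stand, fixed: wooden board 100 x 262 mm with a steel rail along its y axis. Origin: on the table, under the middle of the rail; x across, y along the rail and the axle, z up. A blue cradle (V plates, stop, drag) is clamped on the rail anywhere within 12 mm either way along y of its mid position: this shift is not reported; see or feel it. Its x, yaw and height are the stand's.
- seat (a point): Point of the stand on the axis of a seated 12 mm axle, 80 mm above the table; axes as the stand's. V notches (90 degrees, 33 mm wide at the top, open along y) in two cradle plates 12 mm thick, 52 mm wide, tops 88 mm above the table, at y = -60 and +60 mm from here, plus the cradle's shift. The cradle's floor between them is 32 mm above the table.
- drag_side (a point): Where the face of the free drag pad is if the cradle is in mid position (77 mm to -y of the seat; fixed to the stand, so add the shift). The pad: brass disc, 24 mm diameter, on the seated axle's axis. A spring lets it back 16 mm towards -y: 2.4 N at first, 12 N fully back, then a hard limit. The bracket behind it is 96 mm high.
- stop_side (a point): Where the inner face of the end stop is in mid position (85 mm to +y of the seat; add the shift); fixed plate, top 92 mm above the table. The free gap from pad to stop is 8 mm shorter than the axle: it goes in tilted about 20 degrees, copper end low on the pad, pad pushed back 9 to 15 mm, plain end then lowered inside the stop. Friction at the ends can hold it up: press it home.
- spool: Bulk line spool fixed on a steel axle, 0.28 kg: axle 170 mm long, 12 mm thick; green drum 36 mm in diameter and 46 mm wide between two black flanges, 56 mm in diameter, 5 mm thick. Grip the drum from above across its diameter. Origin: centre of axle and drum; y along the axle to the plain end. Lies on its flanges, axle level, 28 mm above the table. May roll about y.
- copper_end (a point): Centre of the copper-capped end face of the axle (12 mm of copper), 85 mm to -y of the spool's origin.
- plain_end (a point): Centre of the plain steel end face of the axle, 85 mm to +y of the spool's origin.
- green_line_spool: Small black spool with green line lying flat, 61 mm wide, 20 mm high, bystander. Origin under its centre.
- grey_line_spool: Small black spool with grey line lying flat, 61 mm wide, 20 mm high, bystander. Origin under its centre.
- spoon_lure: Pink metal spoon lure, 73 x 20 x 8 mm, bystander. Origin under its centre.

How it is judged:
At the end, for the whole second after the job is handed in: The axle lies in both V notches: both end centres within 2.5 mm above (3 mm below) the seated height and 3 mm sideways of the seated axis, level within 0.025 rad, copper-capped end at the drag side (-y, 68 to 102 mm from the stand's middle); spool at rest (z of copper_end in the frame of seat between -0.003 and 0.0025 m and x of copper_end in the frame of seat between -0.003 and 0.003 m and z of plain_end in the frame of seat between -0.003 and 0.0025 m and x of plain_end in the frame of seat between -0.003 and 0.003 m and y of copper_end in the frame of seat between -0.102 and -0.068 m and angle between spool's own y axis and vertical between 1.5458 and 1.5958 rad and linear speed of spool below 0.02 m/s and angular speed of spool below 0.2 rad/s); the robot touches nothing.
It fails at once if The green line spool is pushed more than 30 mm away (distance of green_line_spool from where it was at the start of the episode above 0.03 m).
It fails at once if The grey line spool is pushed more than 30 mm away (distance of grey_line_spool from where it was at the start of the episode above 0.03 m).
It fails at once if The spoon lure is pushed more than 30 mm away (distance of spoon_lure from where it was at the start of the episode above 0.03 m).
It also fails if it takes over 50 s, if anything falls off the work surface, if the arm or the gripper's body presses on something with over 40 N, if the wrist force passes 120 N, or if a joint passes its speed limit or range.

## Robot

A 6-joint arm with a two-finger parallel gripper is mounted at the origin on the work surface; the furniture and walls round the work are solid. World frame = base frame: x ahead of the robot, y to its left, z up, the work surface at z = 0. Lengths are in m, angles in rad, forces in N, time in s.
With the tool pointing down it reaches from about 0.25 to 0.725 m from the base axis. Payload 4 kg.
Tool frame: the origin (TCP) lies at the very end of the fingers, on their centre line; the grasp point (between the pads) lies 19 mm behind it; z points along the fingers, y is the line along which they close (so a half turn about z gives the same grasp; the last joint's range is limited). The gripper opens to 85 mm and grips with 20 to 120 N. Pads are 22 mm wide; open, the fingers measure 114 mm over their backs; the gripper's body (76 mm by 85 mm) begins 54 mm behind the grasp point. The pads swing forward as they close: fully open they stand 13 mm farther back than shut.
Start: joints at [-1.208, 0.241, 0.005, 1.335, 0, 1.571], TCP at [0.177, -0.467, 0.231] pointing down, gripper open.
Joint ranges: [-2.72, 2.72], [-1.05, 1.87], [-1.09, 1.28], [-1.99, 2.15], [-1.42, 1.44], [-3.14, 3.14]. Speed limits (rad/s): [2.79, 2.79, 3.14, 3.14, 3.14, 3.14].

## Interface

Orientations are given as a unit quaternion [x, y, z, w].
In Python, from workcell import bot, vision, workorder, boxes_of gives the robot as it stands.
- The arm moves only by the tool send_rows, never from a script. Its argument "motion" is text: rows parted by semicolons, each of 5 numbers parted by spaces: the closure, from -1 (fully open) to 1 (shut), so that 0 is half open, then the shift along the tool's x, y, z in cm, then the turn about the tool's z in rad. In form: claw x y z twist; .... A call has 1 to 5 rows; each row is the pose to reach, as a shift and turn from the pose commanded when the call began, along the tool's axes at that moment; what a row does not reach only later rows make up. A row lasts 1/10 s, in which the tool goes at most 50 mm and 8.59 degrees, less where a joint would pass 70% of its speed; a pose out of reach is approached as far as the arm can. A call with a gripper value outside its range is refused whole. The fingers move at their own pace and stop on an object; the grip force is fixed at half the most. Time passes only in rows, so rows that repeat a pose let the fingers close. It gives the time, the measured TCP pose, the force, the opening and the grip force at its end, in the units of the state.
- bot.get_obs(): the state, without advancing time (a new reading comes with each control period).
- vision.camera(name): name is "side" or "top" or "wrist"; returns the picture (420x560x3 uint8, red, green, blue); there is no depth.
- vision.camera_model(name): a dict with "fov_y" (degrees; the focal length in pixels is half the picture's height over the tangent of half this angle, whatever the lens; pixels are square), "cx", "cy" (the principal point, pixels), "world_from_camera" (4x4, takes a point from camera to world coordinates); the wrist camera has in their place "hand_eye" (4x4, takes a point from camera to tool coordinates, whose origin is the TCP and whose axes are the flange's). Camera axes: x right, y down, z forward; pixel columns grow to the right and rows downward; lengths in m; the calibration is good to about 2 mm. The wrist camera is an equidistant fisheye: a pixel r from the principal point sees the ray r / f radians off the axis. A picture is of the moment at which its call begins: read the wrist's pose just before it. camera_model takes no time and is no camera call.
- workorder.job_done(): hands the job in; it is judged then, once.
Trained networks look in the newest picture that a camera, given by its name, has taken for a name from the list of things; names that differ only in an ending like _2 or _b are one class to them, and where a whole thing is asked for, a point or a joint stands for the part that bears it (a point fixed in the world has none). Each returns a list of dicts, best first, with "conf" (0 to 1); they miss things now and then, are a little off and sometimes report something else, mostly with a low value. They report only what shows in the picture. A call takes as long as a camera call.
- boxes_of(camera, target): "rect" ([centre column, centre row, width, height] in pixels, round what is visible of it).
The state is a dict: "clock": time; "joint_pos": joint angles; "joint_vel": joint speeds; "tau": joint torques, N m; "eef_pos": TCP position; "tool_rot": TCP orientation; "ft_force": force on the tool from outside, world axes, zero at the start; "ft_torque": the same for the moment, N m; "grip_width": finger opening in m; "grasp_force": force on a finger pad.
Only numpy, scipy, OpenCV 4.12 (cv2) and the standard library are available. Lean on these libraries where they do the work, as an engineer would, in place of code of your own. Each camera call takes 0.05 s, during which the arm holds its last target. There are 200 camera calls.

## Working session

There is one attempt and no reset: what is moved stays moved. The work goes in short steps, Python scripts to look and compute and a tool call to move; the robot and the scene stay as the last step left them, time stands still between calls to the robot, and variables do not carry over. Pictures are saved under pics/ and viewed, at most 10 in all, crops included, and the job is handed in when it is done.

Besides the shell and the picture viewer there is one more tool, called after "Request:" as name(argument=value, ...) on one line, values as JSON. send_rows: Moves the arm, as the interface text tells. Its arguments: {"type":"object","properties":{"motion":{"type":"string"}},"required":["motion"]}

```bash
ls; mkdir -p pics; python3 - <<'E'
from workcell import bot, vision, workorder, boxes_of
import cv2, numpy as np
print(bot.get_obs())
for c in ['top','side']:
    im=vision.camera(c); cv2.imwrite(f'pics/{c}0.png',im[:,:,::-1]); 
    m=vision.camera_model(c); print(c,m['fov_y'],m['cx'],m['cy'],np.round(m['world_from_camera'],4).tolist())
    for t in ['stand','spool','copper_end','green_line_spool','grey_line_spool','spoon_lure']:
        print(t,[(np.round(b['rect'],1).tolist(),round(b['conf'],2)) for b in boxes_of(c,t)[:2]])
a=cv2.imread('pics/top0.png')
m=vision.camera_model('wrist'); print(m['fov_y'],m['cx'],m['cy'],np.round(m['hand_eye'],4).tolist())
E
```

```text
pics
{'clock': 0.0, 'joint_pos': array([-1.20801647e+00,  2.41433023e-01,  3.73485159e-03,  1.33517509e+00,
        5.08877291e-07,  1.57080377e+00]), 'joint_vel': array([ 0.00161319, -0.00132836, -0.00081544,  0.0019492 ,  0.00092223,
       -0.00028377]), 'tau': array([ 8.84389174e-04, -3.72318435e+01,  2.52407616e+01,  1.71011867e-02,
        1.83558959e-04,  2.87619528e-07]), 'eef_pos': array([ 0.17721832, -0.46687973,  0.23040698]), 'tool_rot': array([ 9.83594045e-01,  1.80393115e-01, -1.87090223e-04, -1.02147767e-03]), 'ft_force': array([-0.26420027,  0.31288196, -0.58520608]), 'ft_torque': array([ 0.0333883 , -0.02223359,  0.00855916]), 'grasp_force': 0.0, 'grip_width': 0.08557516994487305}
top 46.32737329271278 288.2317409118124 206.1150196518282 [[-0.0097, -0.9909, 0.1341, 0.329], [-1.0, 0.0093, -0.0035, -0.0582], [0.0022, -0.1341, -0.991, 1.2035], [0.0, 0.0, 0.0, 1.0]]
stand [([316.1, 215.8, 108.1, 55.7], 0.8)]
spool []
copper_end [([163.1, 234.9, 21.9, 69.6], 0.58)]
green_line_spool [([230.1, 165.2, 30.1, 24.7], 0.81)]
grey_line_spool [([408.9, 221.9, 25.9, 20.1], 0.9), ([
[... 188 characters left out ...]
 -0.0976, 0.241, 0.2124], [-0.2599, 0.3947, -0.8813, 0.9551], [-0.0092, -0.9136, -0.4065, 0.5391], [0.0, 0.0, 0.0, 1.0]]
stand [([284.0, 228.4, 35.3, 46.3], 0.82), ([262.6, 293.6, 84.1, 35.9], 0.46)]
spool [([261.9, 296.2, 82.7, 32.8], 0.91), ([306.6, 195.6, 19.2, 11.8], 0.52)]
copper_end [([263.1, 293.3, 81.5, 30.2], 0.62)]
green_line_spool [([215.0, 256.9, 28.0, 17.9], 0.68)]
grey_line_spool [([308.4, 195.9, 16.7, 13.6], 0.58)]
spoon_lure [([235.8, 234.2, 6.8, 6.7], 0.64), ([282.8, 226.6, 42.4, 45.9], 0.35)]
65.70646984690485 272.55434800058833 209.76582046046047 [[-0.0011, -0.9532, -0.3023, 0.0779], [1.0, -0.0009, -0.0008, 0.0003], [0.0005, -0.3023, 0.9532, -0.1426], [0.0, 0.0, 0.0, 1.0]]
```

```bash
python3 - <<'E'
import cv2
a=cv2.imread('pics/top0.png')[120:290,120:450]; b=cv2.imread('pics/side0.png')[170:340,190:340]
cv2.imwrite('pics/t1.png',cv2.resize(a,None,fx=2.4,fy=2.4,interpolation=2)); cv2.imwrite('pics/s1.png',cv2.resize(b,None,fx=3.5,fy=3.5,interpolation=2))
E
```

```text
(no output)
```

View pics/t1.png

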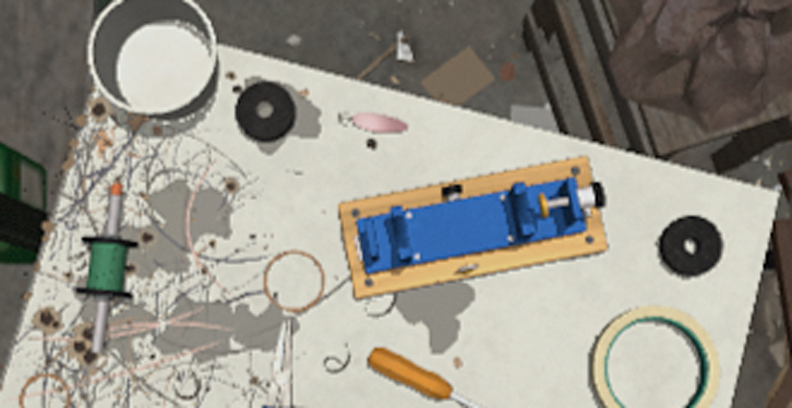

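View pics/s1.png

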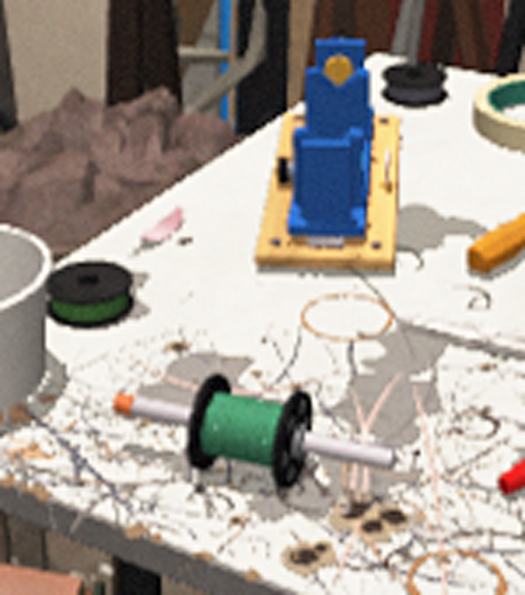

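```bash
cat > h.py <<'E'
import numpy as np
from scipy.spatial.transform import Rotation as R
from workcell import bot, vision
def ray(cam,px,eef=None,rot=None):
    """px Nx2 -> origin, world rays"""
    m=vision.camera_model(cam); px=np.atleast_2d(px).astype(float)
    f=210/np.tan(np.radians(m['fov_y'])/2)
    d=px-[m['cx'],m['cy']]
    if cam=='wrist':
        T=np.eye(4); T[:3,:3]=R.from_quat(rot).as_matrix(); T[:3,3]=eef; T=T@m['hand_eye']
        r=np.linalg.norm(d,axis=1,keepdims=True)+1e-9; v=np.hstack([np.sin(r/f)*d/r,np.cos(r/f)])
    else:
        T=m['world_from_camera']; v=np.hstack([d/f,np.ones((len(d),1))])
    return T[:3,3], v@T[:3,:3].T
def at_z(cam,px,z,**k):
    o,v=ray(cam,px,**k); return o+v*((np.asarray(z)-o[2])/v[:,2])[:,None]
def proj(P,eef,rot):
    m=vision.camera_model('wrist'); f=210/np.tan(np.radians(m['fov_y'])/2)
    T=np.eye(4); T[:3,:3]=R.from_quat(rot).as_matrix(); T[:3,3]=eef; T=T@m['hand_eye']
    q=(np.atleast_2d(P)-T[:3,3])@T[:3,:3]; r=np.linalg.norm(q[:,:2],axis=1)
    th=np.arctan2(r,q[:,2]); return q[:,:2]/r[:,None]*(th*f)[:,None]+[m['cx'],m['cy']]
E
python3 - <<'E'
from h import *
c=lambda p:np.array(p)/2.4+[120,120]
np.set_printoptions(precision=4,suppress=True)
print('spool c,copper,plain',at_z('top',c([(107,265),(117,188),(99,351)]),[.028]*3))
b=at_z('top',c([(340,204),(588,157),(607,250),(357,298)]),[.015]*4); print('board',b,b.mean(0))
print('len',np.linalg.norm(b-np.roll(b,1,0),axis=1))
d=(b[0]+b[3]-b[1]-b[2]); print('yaw of y axis',np.degrees(np.arctan2(d[1],d[0])))
print('pad, plate tops',at_z('top',c([(541,205),(520,210),(400,235),(370,243)]),[.092,.088,.088,.092]))
o=bot.get_obs(); print(R.from_quat(o['tool_rot']).as_matrix())
E
```

```text
spool c,copper,plain [[0.432  0.2349 0.028 ]
 [0.5098 0.2266 0.028 ]
 [0.3467 0.2407 0.028 ]]
board [[ 0.4932  0.0025  0.015 ]
 [ 0.5394 -0.2517  0.015 ]
 [ 0.4436 -0.268   0.015 ]
 [ 0.3975 -0.0144  0.015 ]] [ 0.4684 -0.1329  0.015 ]
len [0.0972 0.2583 0.0972 0.2577]
yaw of y axis 100.31467276642664
pad, plate tops [[ 0.4798 -0.1929  0.092 ]
 [ 0.4757 -0.1732  0.088 ]
 [ 0.4528 -0.0583  0.088 ]
 [ 0.445  -0.0298  0.092 ]]
[[ 0.9349  0.3549  0.    ]
 [ 0.3549 -0.9349 -0.    ]
 [ 0.      0.     -1.    ]]
```

Request:
send_rows(motion="-1 38.6 -22.8 -4 -1.39; -1 38.6 -22.8 -4 -1.39; -1 38.6 -22.8 -4 -1.39; -1 38.6 -22.8 -4 -1.39; -1 38.6 -22.8 -4 -1.39")

```text
clock: 1.2
eef_pos: [0.3338, -0.2714, 0.254]
tool_rot: [0.848, 0.53, 0.0, 0.0]
ft_force: [0.3, -0.2, 0.9]
grip_width: 0.0855
grasp_force: 0.0
```

```bash
cat >> h.py <<'E'
def go(x,y,z,ang):
    """numbers for a move to world TCP x,y,z with tool x at ang (deg)"""
    o=bot.get_obs(); M=R.from_quat(o['tool_rot']).as_matrix()
    d=M.T@(np.array([x,y,z])-o['eef_pos']); a=np.degrees(np.arctan2(M[1,0],M[0,0]))
    print('t',o['clock'],'eef',np.round(o['eef_pos'],4),'ang',round(a,2),'F',np.round(o['ft_force'],1),'w',round(o['grip_width'],4))
    print('cm',np.round(d*100,2),'twist',round(-np.radians((ang-a+180)%360-180),3))
E
python3 -c "
from h import *
go(.46,-.12,.27,100.3)"
```

```text
t 1.2 eef [ 0.3338 -0.2714  0.254 ] ang 64.07 F [ 0.3 -0.2  0.9] w 0.0855
cm [19.14  4.73 -1.6 ] twist -0.632
```

Request:
send_rows(motion="-1 19.1 4.7 -1.6 -0.63; -1 19.1 4.7 -1.6 -0.63; -1 19.1 4.7 -1.6 -0.63; -1 19.1 4.7 -1.6 -0.63; -1 19.1 4.7 -1.6 -0.63")

```text
clock: 1.7
eef_pos: [0.463, -0.1182, 0.2698]
tool_rot: [0.64, 0.769, 0.001, 0.001]
ft_force: [-0.4, -0.4, -0.6]
grip_width: 0.0855
grasp_force: 0.0
```

```bash
python3 - <<'E'
from h import *
import cv2,json
o=bot.get_obs(); im=vision.camera('wrist'); cv2.imwrite('pics/w1.png',im[:,:,::-1])
json.dump([o['eef_pos'].tolist(),o['tool_rot'].tolist()],open('w1.json','w'))
cv2.imwrite('pics/w1b.png',cv2.resize(im[:,:,::-1],None,fx=1.4,fy=1.4,interpolation=2))
go(.43,.234,.15,175.1)
E
```

```text
t 1.75 eef [ 0.4613 -0.1199  0.2695] ang 100.32 F [ 0.5 -0.3  0.4] w 0.0851
cm [35.38  3.25 11.95] twist -1.305
```

View pics/w1b.png

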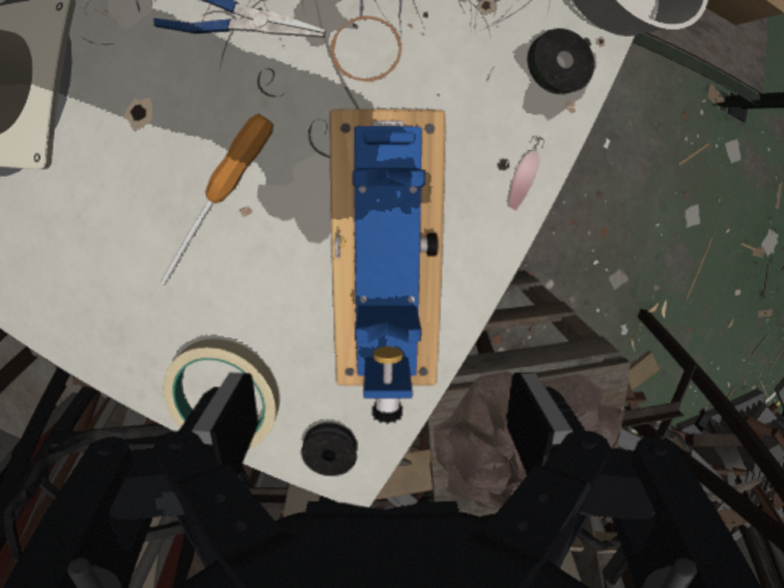

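```bash
python3 - <<'E'
import cv2
a=cv2.imread('pics/w1.png')[70:305,220:335]
cv2.imwrite('pics/w1c.png',cv2.rotate(cv2.resize(a,None,fx=3.4,fy=3.4,interpolation=cv2.INTER_CUBIC),cv2.ROTATE_90_CLOCKWISE))
E
```

```text
(no output)
```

View pics/w1c.png

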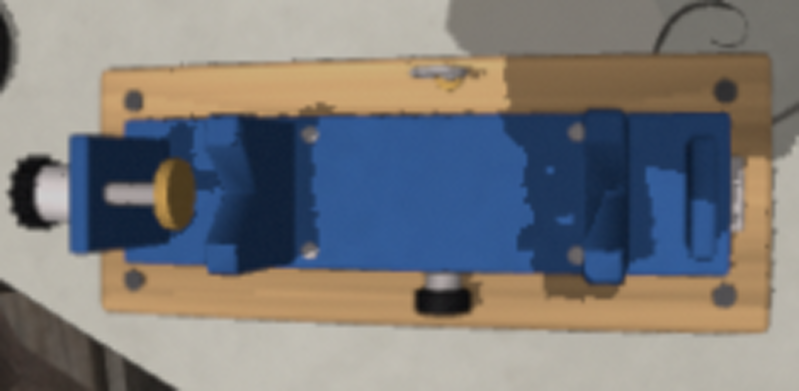

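```bash
python3 - <<'E'
from h import *
import json
np.set_printoptions(precision=4,suppress=True)
e,q=json.load(open('w1.json'))
c=lambda p:np.c_[220+np.array(p)[:,1]/3.4, 305-np.array(p)[:,0]/3.4]
for zb in (.012,.018):
    b=at_z('wrist',c([(102,72),(770,54),(768,332),(104,310)]),[zb]*4,eef=e,rot=q)
    print(zb,b.mean(0),np.linalg.norm(b-np.roll(b,1,0),axis=1)); d=b[1]+b[2]-b[0]-b[3]; print(np.degrees(np.arctan2(d[1],d[0])))
p=at_z('wrist',c([(222,194),(607,197),(690,197)]),[.088,.088,.092],eef=e,rot=q)
print(p,'mid',p[:2].mean(0)); d=p[1]-p[0]; print(np.linalg.norm(d),np.degrees(np.arctan2(d[1],d[0])))
E
```

```text
0.012 [ 0.4716 -0.1309  0.012 ] [0.0983 0.2623 0.099  0.2612]
100.41357772785315
0.018 [ 0.4713 -0.1296  0.018 ] [0.0968 0.2584 0.0975 0.2573]
100.41357772785317
[[ 0.4794 -0.1755  0.088 ]
 [ 0.4581 -0.0572  0.088 ]
 [ 0.4536 -0.0333  0.092 ]] mid [ 0.4688 -0.1164  0.088 ]
0.12024056163927643 100.20596267555406
```

Request:
send_rows(motion="-1 35.4 3.3 9 -1.3; -1 35.4 3.3 9 -1.3; -1 35.4 3.3 9 -1.3; -1 35.4 3.3 9 -1.3; -1 35.4 3.3 9 -1.3")

```text
clock: 2.25
eef_pos: [0.44, 0.1201, 0.208]
tool_rot: [0.317, 0.948, 0.0, 0.0]
ft_force: [0.9, -1.1, 0.0]
grip_width: 0.0853
grasp_force: 0.0
```

```bash
python3 -c "
from h import *
go(.43,.234,.18,175.1)"
```

```text
t 2.25 eef [0.44   0.1201 0.208 ] ang 143.04 F [ 0.9 -1.1  0. ] w 0.0853
cm [7.64 8.5  2.8 ] twist -0.56
```

Request:
send_rows(motion="-1 7.6 8.5 2.8 -0.56; -1 7.6 8.5 2.8 -0.56; -1 7.6 8.5 2.8 -0.56; -1 7.6 8.5 2.8 -0.56; -1 7.6 8.5 2.8 -0.56")

```text
clock: 2.75
eef_pos: [0.4309, 0.2328, 0.1798]
tool_rot: [0.044, 0.999, -0.0, -0.0]
ft_force: [0.8, -0.7, -0.0]
grip_width: 0.0853
grasp_force: 0.0
```

```bash
python3 - <<'E'
from h import *
import cv2,json
from workcell import boxes_of
o=bot.get_obs(); im=vision.camera('wrist')
json.dump([o['eef_pos'].tolist(),o['tool_rot'].tolist()],open('w2.json','w'))
cv2.imwrite('pics/w2.png',im[:,:,::-1])
cv2.imwrite('pics/w2b.png',cv2.resize(im[:,:,::-1],None,fx=1.4,fy=1.4,interpolation=2))
for t in ('spool','copper_end','plain_end'): print(t,[(np.round(b['rect'],1).tolist(),round(b['conf'],2)) for b in boxes_of('wrist',t)[:2]])
go(.43,.234,.18,175.1)
E
```

```text
spool [([278.8, 189.7, 62.7, 177.3], 0.76)]
copper_end [([275.8, 190.4, 60.3, 173.0], 0.66)]
plain_end [([275.8, 189.2, 57.2, 177.7], 0.76)]
t 2.95 eef [0.4315 0.232  0.1804] ang 174.72 F [ 0.5  0.3 -0.9] w 0.0856
cm [0.17 0.18 0.04] twist -0.007
```

View pics/w2b.png

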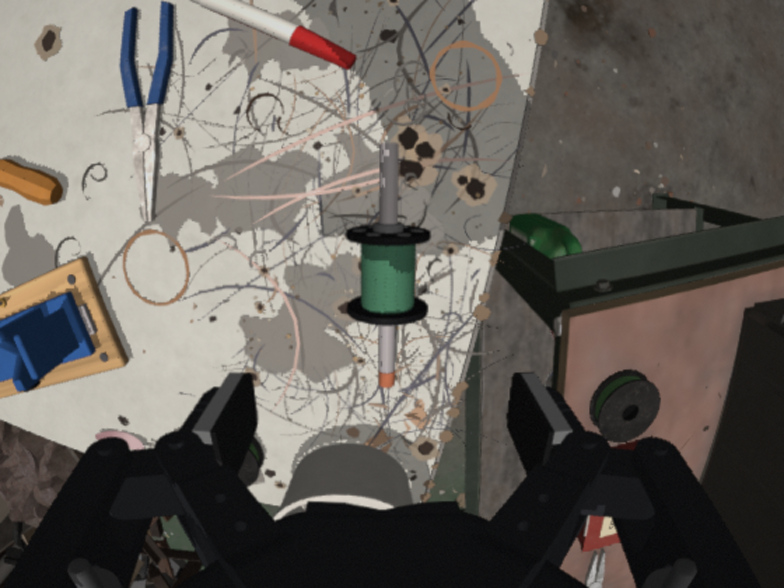

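```bash
python3 - <<'E'
from h import *
import json
np.set_printoptions(precision=4,suppress=True)
e,q=json.load(open('w2.json'))
p=at_z('wrist',np.array([(388.5,140),(387,388),(388.5,240),(387.3,304)])/1.4,[.031,.031,.046,.046],eef=e,rot=q)
print(p,p[:2].mean(0)); d=p[0]-p[1]; a=np.degrees(np.arctan2(d[1],d[0])); print(np.linalg.norm(d),a)
c=p[:2].mean(0); go(c[0],c[1],.012,a)
E
```

```text
[[0.3458 0.2448 0.031 ]
 [0.5184 0.2288 0.031 ]
 [0.4074 0.2391 0.046 ]
 [0.4488 0.2348 0.046 ]] [0.4321 0.2368 0.031 ]
0.1733028586599162 174.70724426902905
t 2.95 eef [0.4315 0.232  0.1804] ang 174.72 F [ 0.5  0.3 -0.9] w 0.0856
cm [-0.01  0.47 16.84] twist 0.0
```

Request:
send_rows(motion="-1 0.1 0.47 5 0; -1 0.1 0.47 10 0; -1 0.1 0.47 14 0; -1 0.1 0.47 16.5 0; -1 0.1 0.47 17 0")

```text
clock: 3.45
eef_pos: [0.4284, 0.2355, 0.0073]
tool_rot: [0.046, 0.999, -0.002, -0.003]
ft_force: [-0.1, -1.0, 0.8]
grip_width: 0.0855
grasp_force: 0.0
```

Request:
send_rows(motion="0.5 0 0 0 0; 1 0 0 0 0; 1 0 0 0 0; 1 0 0 0 0; 1 0 0 0 0")

```text
clock: 3.95
eef_pos: [0.4322, 0.2383, 0.0121]
tool_rot: [0.045, 0.999, 0.001, 0.002]
ft_force: [-0.3, -1.5, 6.2]
grip_width: 0.0347
grasp_force: 59.1
```

Request:
send_rows(motion="1 0 0 0 0; 1 0 0 -2 0; 1 0 0 -6 0; 1 0 0 -10 0; 1 0 0 -13 0")

```text
clock: 4.45
eef_pos: [0.431, 0.2379, 0.1428]
tool_rot: [0.044, 0.999, 0.001, 0.001]
ft_force: [0.5, 0.1, -3.2]
grip_width: 0.0346
grasp_force: 60.5
```

```bash
python3 - <<'E'
from h import *
import cv2,json
o=bot.get_obs(); im=vision.camera('wrist')
json.dump([o['eef_pos'].tolist(),o['tool_rot'].tolist()],open('w3.json','w'))
cv2.imwrite('pics/w3.png',im[:,:,::-1])
cv2.imwrite('pics/w3b.png',cv2.resize(im[100:400,180:380,::-1],None,fx=2,fy=2,interpolation=2))
go(.50,-.30,.14,100.3)
E
```

```text
t 4.5 eef [0.4336 0.2393 0.1476] ang 174.92 F [2.4 0.4 0.2] w 0.0345
cm [-11.39 -53.14   0.54] twist 1.302
```

View pics/w3b.png

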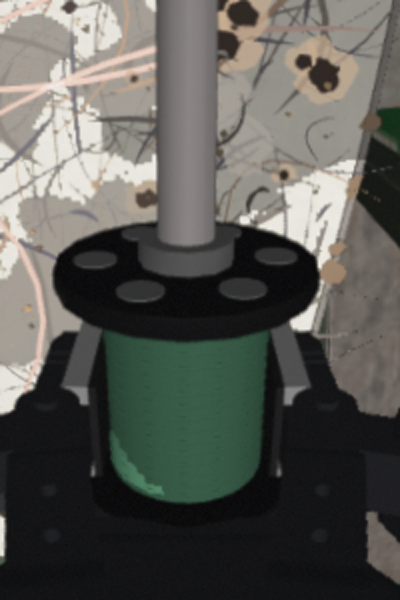

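```bash
python3 -c "
from h import *
go(.4583,.0448,.14,265)"
```

```text
t 4.5 eef [0.4336 0.2393 0.1476] ang 174.92 F [2.4 0.4 0.2] w 0.0345
cm [ -4.18 -19.16   0.68] twist -1.572
```

Request:
send_rows(motion="1 -2 -9 0 -0.75; 1 -2 -9 0 -0.75; 1 -2 -9 0 -0.75; 1 -2 -9 0 -0.75; 1 -2 -9 0 -0.75")

```text
clock: 5.0
eef_pos: [0.4423, 0.1455, 0.1402]
tool_rot: [-0.311, 0.951, 0.0, -0.0]
ft_force: [0.6, -0.4, -2.6]
grip_width: 0.0339
grasp_force: 60.9
```

```bash
python3 -c "
from h import *
go(.4583,.0448,.14,265)"
```

```text
t 5.0 eef [0.4423 0.1455 0.1402] ang -143.8 F [ 0.6 -0.4 -2.6] w 0.0339
cm [ 4.66 -9.07  0.02] twist -0.852
```

Request:
send_rows(motion="1 4.1 -9.6 0 -0.75; 1 4.1 -9.6 0 -0.75; 1 4.1 -9.6 0 -0.75; 1 4.1 -9.6 0 -0.75; 1 4.1 -9.6 0 -0.75")

```text
clock: 5.5
eef_pos: [0.4655, 0.0435, 0.1401]
tool_rot: [-0.62, 0.785, 0.0, -0.0]
ft_force: [-0.8, -0.0, -2.7]
grip_width: 0.034
grasp_force: 61.2
```

```bash
python3 -c "
from h import *
go(.4655,.0438,.085,259)"
```

```text
t 5.5 eef [0.4655 0.0435 0.1401] ang -103.36 F [-0.8 -0.  -2.7] w 0.034
cm [-0.03  0.    5.51] twist -0.041
```

Request:
send_rows(motion="1 0 0 4 0; 1 0 0 5.3 0; 1 0 0 5.7 0; 1 0 0 6.1 0; 1 0 0 6.5 0")

```text
clock: 6.0
eef_pos: [0.4662, 0.0444, 0.0762]
tool_rot: [-0.618, 0.786, -0.0, 0.001]
ft_force: [-3.4, 0.4, 4.6]
grip_width: 0.0344
grasp_force: 62.1
```

```bash
python3 -c "
from h import *
go(.4655,.0438,.057,259)"
```

```text
t 6.0 eef [0.4662 0.0444 0.0762] ang -103.61 F [-3.4  0.4  4.6] w 0.0344
cm [0.08 0.06 1.92] twist -0.046
```

Contact (Fz about +7 N). Continue to tilt.

Request:
send_rows(motion="1 0 0 0.4 0; 1 0 0 0.9 0; 1 0 0 1.3 0; 1 0 0 1.7 0; 1 0 0 2.1 0")

```text
clock: 6.5
eef_pos: [0.4664, 0.0442, 0.0542]
tool_rot: [-0.618, 0.786, -0.001, 0.0]
ft_force: [0.3, 0.2, 5.5]
grip_width: 0.0344
grasp_force: 63.7
```

```bash
python3 - <<'E'
from h import *
import cv2,json
o=bot.get_obs(); im=vision.camera('wrist'); s=vision.camera('side')
json.dump([o['eef_pos'].tolist(),o['tool_rot'].tolist()],open('w4.json','w'))
a=cv2.resize(im[:,140:420,::-1],None,fx=1.4,fy=1.4); 
b=cv2.resize(s[150:350,170:330,::-1],None,fx=2.4,fy=2.94,interpolation=2)
cv2.imwrite('pics/c4.png',np.hstack([a,b])); print(a.shape,b.shape)
go(.4655,.0438,.057,259)
E
```

```text
(588, 392, 3) (588, 384, 3)
t 6.6 eef [0.4659 0.0444 0.0537] ang -103.59 F [1.1 0.9 3.3] w 0.0343
cm [ 0.07  0.03 -0.33] twist -0.045
```

View pics/c4.png

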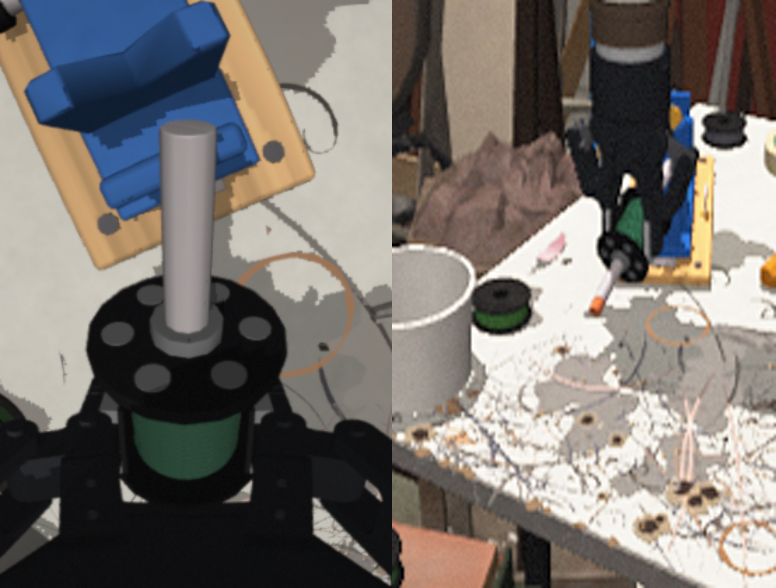

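```bash
python3 - <<'E'
from h import *
import json
e,q=json.load(open('w4.json')); M=R.from_quat(q).as_matrix()
for zo in (.016,.019):
  for t in (15,18,20,22,25,28):
    r=np.radians(t); P=np.array([[.085*np.cos(r),0,-zo-.085*np.sin(r)],[.028*np.cos(r),0,-zo-.028*np.sin(r)]])
    print(zo,t,np.round(proj(P@M.T+e,np.array(e),q),1).tolist())
print('seen end face row 93, col 274; axle root at flange ~ row',330/1.4)
E
```

```text
0.016 15 [[275.0, 94.0], [274.6, 238.8]]
0.016 18 [[275.2, 97.4], [274.7, 241.2]]
0.016 20 [[275.3, 100.2], [274.7, 242.8]]
0.016 22 [[275.3, 103.5], [274.7, 244.6]]
0.016 25 [[275.5, 109.6], [274.7, 247.4]]
0.016 28 [[275.7, 117.0], [274.7, 250.3]]
0.019 15 [[275.1, 93.5], [274.7, 241.8]]
0.019 18 [[275.3, 97.0], [274.7, 244.2]]
0.019 20 [[275.4, 99.9], [274.7, 245.9]]
0.019 22 [[275.5, 103.3], [274.8, 247.7]]
0.019 25 [[275.6, 109.6], [274.8, 250.6]]
0.019 28 [[275.8, 117.2], [274.8, 253.6]]
seen end face row 93, col 274; axle root at flange ~ row 235.71428571428572
```

Request:
send_rows(motion="1 -0.3 0 -3 0; 1 -0.3 0 -7 0; 1 -0.3 0 -11 0.1; 1 -0.3 0 -12 0.25; 1 -0.3 0 -12 0.4")

```text
clock: 7.1
eef_pos: [0.4679, 0.0474, 0.1761]
tool_rot: [-0.447, 0.894, -0.001, 0.002]
ft_force: [0.0, -0.7, -2.4]
grip_width: 0.0343
grasp_force: 62.8
```

```bash
python3 -c "
from h import *
go(.4678,-.111,.17,100.3)"
```

```text
t 7.1 eef [0.4679 0.0474 0.1761] ang -126.88 F [ 0.  -0.7 -2.4] w 0.0343
cm [12.68 -9.5   0.59] twist 2.318
```

Request:
send_rows(motion="1 4.2 -3.2 0 0.75; 1 4.2 -3.2 0 0.75; 1 4.2 -3.2 0 0.75; 1 4.2 -3.2 0 0.75; 1 4.2 -3.2 0 0.75")

```text
clock: 7.6
eef_pos: [0.4664, -0.0058, 0.173]
tool_rot: [-0.088, 0.996, 0.0, -0.001]
ft_force: [0.4, 0.2, -2.9]
grip_width: 0.0347
grasp_force: 62.7
```

Request:
send_rows(motion="1 0 0 0 0.75; 1 0 0 0 0.75; 1 0 0 0 0.75; 1 0 0 0 0.75; 1 0 0 0 0.75")

```text
clock: 8.1
eef_pos: [0.4664, -0.0055, 0.173]
tool_rot: [0.283, 0.959, -0.0, -0.001]
ft_force: [-0.1, 0.2, -2.1]
grip_width: 0.0343
grasp_force: 62.7
```

```bash
python3 -c "
from h import *
go(.4678,-.111,.17,100.3)"
```

```text
t 8.1 eef [ 0.4664 -0.0055  0.173 ] ang 147.17 F [-0.1  0.2 -2.1] w 0.0343
cm [-5.83 -8.79  0.3 ] twist 0.818
```

Request:
send_rows(motion="1 -5.8 -8.8 0.3 0.82; 1 -5.8 -8.8 0.3 0.82; 1 -5.8 -8.8 0.3 0.82; 1 -5.8 -8.8 0.3 0.82; 1 -5.8 -8.8 0.3 0.82")

```text
clock: 8.6
eef_pos: [0.468, -0.1116, 0.1699]
tool_rot: [0.615, 0.789, -0.0, -0.001]
ft_force: [-0.2, 0.5, -2.8]
grip_width: 0.0344
grasp_force: 62.6
```

```bash
cat >> h.py <<'E'
C=np.array([.4688,-.1164]); U=np.array([np.cos(np.radians(100.3)),np.sin(np.radians(100.3))]); V=np.array([U[1],-U[0]])
def st():
    o=bot.get_obs(); d=o['eef_pos'][:2]-C; f=o['ft_force']
    print('stand s %.4f x %.4f z %.4f  Fs %.1f Fx %.1f Fz %.1f'%(d@U,d@V,o['eef_pos'][2],f[:2]@U,f[:2]@V,f[2]))
E
python3 -c "
from h import *
go(.4678,-.111,.134,100.3); st()"
```

```text
t 8.6 eef [ 0.468  -0.1116  0.1699] ang 104.1 F [-0.2  0.5 -2.8] w 0.0344
cm [ 0.06 -0.    3.59] twist 0.066
stand s 0.0048 x 0.0001 z 0.1699  Fs 0.5 Fx -0.1 Fz -2.8
```

Finish the turn, descend, and take a wrist picture plus a top picture.

Request:
send_rows(motion="1 0.1 0 1 0.066; 1 0.1 0 2.5 0.066; 1 0.1 0 3.5 0.066; 1 0.1 0 3.6 0.066; 1 0.1 0 3.6 0.066")

```text
clock: 9.1
eef_pos: [0.4682, -0.1098, 0.1346]
tool_rot: [0.638, 0.77, -0.0, -0.001]
ft_force: [0.5, -0.3, -1.5]
grip_width: 0.0341
grasp_force: 62.6
```

```bash
python3 - <<'E'
from h import *
import cv2,json
o=bot.get_obs(); im=vision.camera('wrist'); s=vision.camera('side'); t=vision.camera('top')
json.dump([o['eef_pos'].tolist(),o['tool_rot'].tolist()],open('w5.json','w'))
a=cv2.resize(im[:,140:420,::-1],None,fx=1.4,fy=1.4)
b=cv2.resize(s[170:270,230:330,::-1],(392,392),interpolation=2)
c=cv2.resize(t[175:255,250:380,::-1],(392,196),interpolation=2)
cv2.imwrite('pics/c5.png',np.hstack([a,np.vstack([b,c])]))
go(.4678,-.111,.134,100.3); st()
E
```

```text
t 9.25 eef [ 0.4691 -0.11    0.1358] ang 100.78 F [ 0.6  0.7 -2.2] w 0.034
cm [-0.07 -0.15  0.18] twist 0.008
stand s 0.0062 x 0.0014 z 0.1358  Fs 0.6 Fx 0.7 Fz -2.2
```

View pics/c5.png

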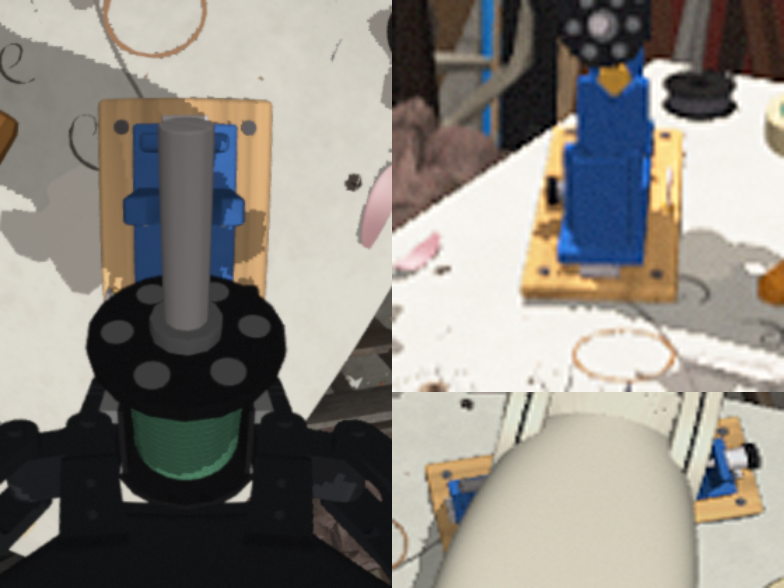

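```bash
python3 - <<'E'
from h import *
import json
e,q=json.load(open('w5.json'))
P=[np.r_[C+U*s+V*x,z] for s,x,z in [(.054,-.026,.088),(.054,.026,.088),(.066,-.026,.088),(.066,.026,.088),(.085,-.018,.092),(.085,.018,.092),(.0873,0,.139-.0+.018)]]
print(np.round((proj(P,np.array(e),q)-[140,0])*1.4,0).tolist())
E
```

```text
[[122.0, 225.0], [245.0, 226.0], [122.0, 197.0], [246.0, 197.0], [139.0, 151.0], [229.0, 151.0], [183.0, 140.0]]
```

Request:
send_rows(motion="1 0 -0.1 1.5 0.01; 1 0 -0.1 2.8 0.01; 1 0 -0.1 3.4 0.01; 1 0 -0.1 3.8 0.01; 1 0 -0.1 4 0.01")

```text
clock: 9.75
eef_pos: [0.4679, -0.1102, 0.0953]
tool_rot: [0.641, 0.767, 0.0, 0.0]
ft_force: [0.1, -0.4, -1.7]
grip_width: 0.0341
grasp_force: 62.6
```

```bash
python3 -c "
from h import *
st()"
```

```text
stand s 0.0063 x 0.0002 z 0.0953  Fs -0.4 Fx -0.0 Fz -1.7
```

Request:
send_rows(motion="1 -0.3 0 0.2 0; 1 -0.7 0 0.4 0; 1 -1 0 0.6 0; 1 -1.3 0 0.7 0; 1 -1.4 0 0.8 0")

```text
clock: 10.25
eef_pos: [0.4701, -0.1229, 0.0873]
tool_rot: [0.641, 0.767, 0.001, -0.001]
ft_force: [-0.8, 7.3, 0.7]
grip_width: 0.0347
grasp_force: 62.6
```

```bash
python3 -c "
from h import *
st()"
```

```text
stand s -0.0066 x 0.0001 z 0.0873  Fs 7.3 Fx 0.5 Fz 0.7
```

Request:
send_rows(motion="1 -0.2 0 0.3 0; 1 -0.2 0 0.7 0; 1 -0.2 0 1 0; 1 -0.2 0 1.3 0; 1 -0.2 0 1.3 0")

```text
clock: 10.75
eef_pos: [0.4699, -0.1236, 0.075]
tool_rot: [0.641, 0.768, 0.002, -0.002]
ft_force: [-4.1, 9.9, 8.1]
grip_width: 0.0341
grasp_force: 63.6
```

```bash
python3 - <<'E'
from h import *
import cv2,json
st(); o=bot.get_obs(); im=vision.camera('wrist'); s=vision.camera('side')
json.dump([o['eef_pos'].tolist(),o['tool_rot'].tolist()],open('w6.json','w'))
a=cv2.resize(im[:,140:420,::-1],None,fx=1.4,fy=1.4)
b=cv2.resize(s[170:270,240:330,::-1],(392,588),interpolation=2)
cv2.imwrite('pics/c6.png',np.hstack([a,b])); st()
E
```

```text
stand s -0.0073 x -0.0003 z 0.0750  Fs 10.5 Fx -2.3 Fz 8.1
stand s -0.0074 x -0.0002 z 0.0751  Fs 10.9 Fx -2.2 Fz 7.5
```

View pics/c6.png

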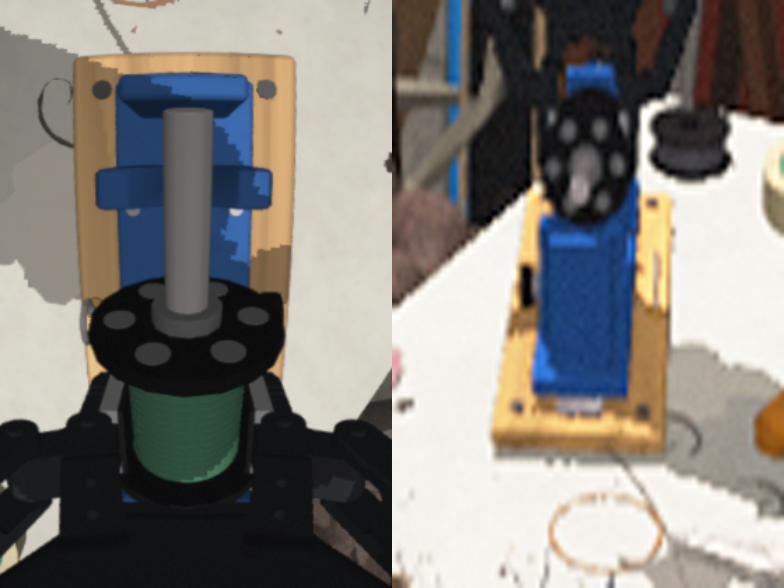

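Request:
send_rows(motion="1 0.1 0 0.3 0; 1 0.1 0 0.6 0; 1 0.1 0 0.9 0; 1 0.1 0 1.1 0; 1 0.1 0 1.1 0")

```text
clock: 11.35
eef_pos: [0.4696, -0.1229, 0.064]
tool_rot: [0.641, 0.768, 0.001, -0.002]
ft_force: [-3.9, 9.6, 7.9]
grip_width: 0.0346
grasp_force: 64.3
```

```bash
python3 -c "
from h import *
st()"
```

```text
stand s -0.0065 x -0.0003 z 0.0640  Fs 10.1 Fx -2.2 Fz 7.9
```

Request:
send_rows(motion="1 0 0 0.1 0; 1 0 0 0.2 0; 1 0 0 0.2 0")

```text
clock: 11.65
eef_pos: [0.4696, -0.1229, 0.0632]
tool_rot: [0.641, 0.768, 0.002, -0.001]
ft_force: [-7.3, 9.2, 16.2]
grip_width: 0.0341
grasp_force: 65.4
```

```bash
python3 - <<'E'
from h import *
import cv2
st(); im=vision.camera('wrist'); s=vision.camera('side')
a=cv2.resize(im[:,140:420,::-1],None,fx=1.4,fy=1.4)
b=cv2.resize(s[170:270,240:330,::-1],(392,588),interpolation=2)
cv2.imwrite('pics/c7.png',np.hstack([a,b]))
E
```

```text
stand s -0.0066 x -0.0003 z 0.0632  Fs 10.4 Fx -5.5 Fz 16.2
```

Request:
send_rows(motion="1 0 0 0.2 0; 1 0.2 0 0.2 0; 1 0.4 0 0.2 0; 1 0.5 0 0.2 0; 1 0.5 0 0.2 0")

```text
clock: 12.25
eef_pos: [0.4697, -0.1229, 0.063]
tool_rot: [0.642, 0.767, -0.002, 0.003]
ft_force: [-10.7, -3.4, 23.0]
grip_width: 0.0346
grasp_force: 66.0
```

```bash
python3 -c "
from h import *
st()"
```

```text
stand s -0.0065 x -0.0002 z 0.0630  Fs -1.4 Fx -11.1 Fz 23.0
```

Request:
send_rows(motion="1 0 -0.2 -0.2 0; 1 0 -0.3 -0.3 0; 1 0 -0.3 -0.3 0")

```text
clock: 12.55
eef_pos: [0.4694, -0.1219, 0.0637]
tool_rot: [0.642, 0.767, 0.001, 0.003]
ft_force: [3.5, -1.7, 4.5]
grip_width: 0.0344
grasp_force: 63.7
```

```bash
python3 -c "
from h import *
st();o=bot.get_obs();print(R.from_quat(o['tool_rot']).as_matrix()[:,2])"
```

```text
stand s -0.0056 x -0.0004 z 0.0637  Fs -2.3 Fx 3.1 Fz 4.5
[ 0.00609179 -0.00292507 -0.99997717]
```

```bash
python3 - <<'E'
from h import *
import cv2,json
o=bot.get_obs(); e,q=o['eef_pos'],o['tool_rot']; im=vision.camera('wrist'); s=vision.camera('side')
print(np.round((proj([np.r_[C+U*s_,z] for s_,z in [(.085,.080),(.085,.092),(.066,.088),(.080,.08)]],e,q)-[200,20])*4.0,0).tolist())
a=cv2.resize(im[20:165,200:345,::-1],None,fx=4,fy=4,interpolation=2)
b=cv2.resize(s[175:250,265:305,::-1],(218,580),interpolation=2)
cv2.imwrite('pics/c8.png',np.hstack([a,b]))
E
```

```text
[[286.0, 221.0], [286.0, 207.0], [286.0, 421.0], [286.0, 273.0]]
```

View pics/c8.png

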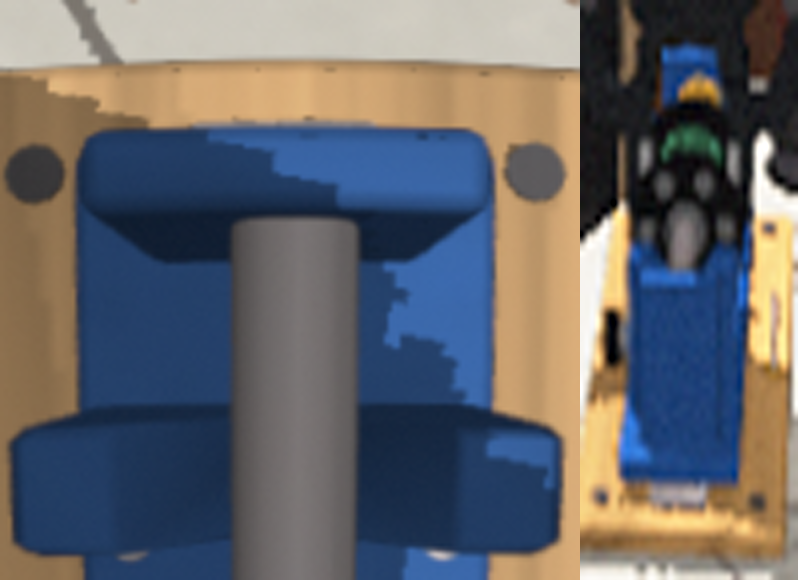

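Request:
send_rows(motion="1 0 0.1 0.2 0; 1 0 0.1 0.2 0; -0.2 0 0.1 0.1 0; -0.5 0 0.1 0 0; -0.5 0 0.1 0 0")

```text
clock: 13.15
eef_pos: [0.4663, -0.12, 0.0614]
tool_rot: [0.641, 0.767, -0.001, -0.001]
ft_force: [-0.6, -0.1, 0.4]
grip_width: 0.0637
grasp_force: 0.0
```

```bash
cat > axl.py <<'E'
from h import *
import cv2
def axle(tag):
    o=bot.get_obs(); e,q=o['eef_pos'],o['tool_rot']; im=vision.camera('wrist'); cv2.imwrite(f'pics/{tag}.png',im[:,:,::-1]); st()
    hsv=cv2.cvtColor(im,cv2.COLOR_RGB2HSV); m=((hsv[...,1]<45)&(hsv[...,2]>70)&(hsv[...,2]<235)).astype(np.uint8)
    res=[]
    pr=proj([np.r_[C+U*s,.08] for s in (.04,.05,.06,.07,.08)],e,q)
    for p in pr:
        r,c=int(round(p[1])),int(round(p[0])); row=m[r]; 
        l=c
        while l>0 and row[l-1]: l-=1
        k=c
        while k<559 and row[k+1]: k+=1
        x=at_z('wrist',[((l+k)/2,r)],[.0815],eef=e,rot=q)[0]; d=x[:2]-C
        rng=np.linalg.norm(x-(e+np.array([0,0,.1426])))
        res.append((r,l,k,round(d@U*1e3,1),round(d@V*1e3,1)))
    print(res); c=int(pr[-1][0]); r=int(pr[-1][1])
    while m[r-1,c]: r-=1
    print('end row',r,'pred',proj([np.r_[C+U*.085,.08]],e,q)[0])
E
python3 -c "
from axl import *
axle('w8')"
```

```text
stand s -0.0031 x -0.0030 z 0.0614  Fs 0.5 Fx -0.0 Fz 0.5
[(197, 265, 294, np.float64(40.3), np.float64(0.4)), (172, 265, 295, np.float64(50.2), np.float64(0.6)), (146, 266, 295, np.float64(60.3), np.float64(0.8)), (120, 266, 295, np.float64(70.1), np.float64(0.8)), (94, 266, 296, np.float64(79.9), np.float64(1.0))]
end row 80 pred [278.31769494  81.00093143]
```

Request:
send_rows(motion="-0.5 0 0.4 0 0; -0.5 0.3 0.4 -4 0; -0.5 0.3 0.4 -7.5 0; 1 0.3 0.4 -7.5 0; 1 0.3 0.4 -7.5 0")

```text
clock: 13.7
eef_pos: [0.4715, -0.1167, 0.1377]
tool_rot: [0.641, 0.767, 0.0, 0.001]
ft_force: [0.4, -0.3, -0.1]
grip_width: 0.0359
grasp_force: 0.0
```

Request:
send_rows(motion="1 0 0 0 0; 1 0 0 1.5 0; 1 0 0 2.7 0; 1 0 0 3.2 0; 1 0 0 3.4 0")

```text
clock: 14.2
eef_pos: [0.4695, -0.1163, 0.1015]
tool_rot: [0.641, 0.767, -0.001, -0.002]
ft_force: [0.4, -0.3, -0.2]
grip_width: -0.0001
grasp_force: 0.0
```

```bash
python3 -c "
from h import *
st()"
```

```text
stand s -0.0001 x 0.0007 z 0.1015  Fs -0.4 Fx 0.4 Fz -0.2
```

Request:
send_rows(motion="1 0.6 0 0.2 0; 1 0.6 0 0.4 0; 1 0.6 0 0.6 0; 1 0.6 0 0.7 0; 1 0.6 0 0.7 0")

```text
clock: 14.7
eef_pos: [0.4703, -0.1103, 0.0982]
tool_rot: [0.641, 0.767, 0.001, 0.001]
ft_force: [-4.0, 2.2, 12.1]
grip_width: -0.0001
grasp_force: 5.6
```

```bash
python3 -c "
from h import *
st()"
```

```text
stand s 0.0057 x 0.0025 z 0.0982  Fs 2.9 Fx -3.5 Fz 12.1
```

Request:
send_rows(motion="1 0 0 0.2 0; 1 0 0 0.2 0; 1 0 0 -0.8 0; 1 -1.3 -0.2 -0.8 0; 1 -1.3 -0.2 -0.3 0")

```text
clock: 15.2
eef_pos: [0.4713, -0.1256, 0.0999]
tool_rot: [0.642, 0.767, 0.0, 0.002]
ft_force: [-0.2, 0.1, -0.1]
grip_width: 0.0003
grasp_force: 0.0
```

Request:
send_rows(motion="1 0 0 0.2 0; 1 0 0 0.4 0; 1 0 0 0.4 0")

```text
clock: 15.5
eef_pos: [0.4711, -0.125, 0.0977]
tool_rot: [0.642, 0.767, 0.0, 0.002]
ft_force: [-5.7, 0.3, 22.0]
grip_width: 0.0002
grasp_force: 11.0
```

```bash
python3 -c "
from h import *
st()"
```

```text
stand s -0.0089 x 0.0007 z 0.0977  Fs 1.4 Fx -5.6 Fz 22.0
```

Both sides bear at drum-top height 98 mm: seated. Retreat and check.

Request:
send_rows(motion="1 0 0 -2 0; 1 0 0 -6 0; 1 0 0 -10 0; 1 0 0 -13 0; 1 0 0 -13 0")

```text
clock: 16.0
eef_pos: [0.4725, -0.1247, 0.2288]
tool_rot: [0.642, 0.767, 0.002, 0.003]
ft_force: [-0.1, -0.4, -0.2]
grip_width: 0.0
grasp_force: 0.0
```

```bash
python3 - <<'E'
from axl import *
axle('w9')
# side view: end-on check of plain end & both flanges
from workcell import boxes_of
s=vision.camera('side')
cv2.imwrite('pics/s9.png',s[:,:,::-1])
m=vision.camera_model('side'); f=210/np.tan(np.radians(m['fov_y'])/2); Ti=np.linalg.inv(m['world_from_camera'])
P=[np.r_[C+U*y,z,1] for y,z in [(.028,.108),(-.028,.108),(.0,.08)]]
for p in P: q=Ti@p; print(np.round(q[:2]/q[2]*f+[m['cx'],m['cy']],1))
print([(np.round(b['rect'],1).tolist(),round(b['conf'],2)) for b in boxes_of('side','spool')[:1]])
for n in ['green_line_spool','grey_line_spool','spoon_lure']: print(n,[np.round(b['rect'],1).tolist() for b in boxes_of('side',n)[:1]])
E
```

```text
stand s -0.0083 x 0.0010 z 0.2262  Fs -0.6 Fx -0.0 Fz -1.1
[(141, 263, 274, np.float64(40.2), np.float64(0.2)), (130, 262, 274, np.float64(50.0), np.float64(-0.2)), (119, 263, 274, np.float64(59.8), np.float64(0.3)), (108, 262, 274, np.float64(69.6), np.float64(-0.1)), (96, 263, 274, np.float64(80.3), np.float64(0.4))]
end row 91 pred [268.00640444  90.88062716]
[283.4 194.4]
[284.6 186.7]
[283.9 200.3]
[([285.0, 198.8, 24.8, 23.8], 0.68)]
green_line_spool [[216.7, 255.9, 30.8, 15.5]]
grey_line_spool [[306.4, 195.1, 18.1, 15.8]]
spoon_lure [[238.1, 236.1, 6.9, 7.4]]
```

Axle is centred, its plain end meets the stop, and the other things haven't moved. Handing in.

```bash
python3 -c "
from workcell import workorder
print(workorder.job_done())"
```

```text
the job is handed in; nothing more can be done
None
```

The spool is loaded and let go, and the job was handed in at about 16 s: its axle lies in both V notches, seated on both sides when pressed, with the plain end inside the stop and the copper end on the pushed-back drag pad; the bystanders did not move, but the hand-in gave no verdict.

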